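Clamp a spice jar in the one-hand ratchet board

TASK

Clamp the blue-labelled spice jar in the ratchet clamp of the one-hand preparation board, so that I can unscrew its stuck cap. Look first which jar stands between the jaws: if it is the cream-labelled one, take it out, stand it upright clear of the clamp and set the blue one in its place; then pump the trigger - it alone, do not push the jaw or its bar by hand - until the jaw has pressed the jar upright into the V. The grip goes slack when the trigger is let go, so finish while still squeezing it: firm enough to hold the jar tight, gently enough not to crack the glass, and with nothing knocked over.

Things in the scene. Friction and masses are not known exactly. Their poses are not given: they have to be found in the camera images.
- board: wooden board 300 x 170 x 18 mm with a red ratchet clamp screwed on it; immovable. Origin: centre of its underside; x along the clamp from the handle to the V jaw, z up. Clamp axis at y = -25 mm. In this frame (mm): black upright handle x -115 to -99, 26 wide, top z 146; red housing x -144 to -39 up to z 68, ears to z 104; both jaws up to z 68, 70 wide. Bare board beyond y = +12
- seat (a point): where the middle of a jar is (half-way up, on its axis) when it stands on the board fully seated in the V jaw: board frame (65, -25, 70.5) mm. The V's mouth is 50 mm wide and faces the board's -x; a jar stood on the clamp's axis 8 to 16 mm short of the seat (within 3 mm sideways) is slid home by the jaw
- jaw_travel (a joint): travel of the toothed bar and moving jaw towards the V (m), 0 = fully back, at most 0.056; starts at 0.004 to 0.020. The jaw's flat face stands at board x = this value; a seated jar is gripped at about 0.045. A full squeeze of the trigger advances it 10 mm (one tooth). When the trigger is let go it stays put, but the pressure on the jar is mostly lost
- trigger_angle (a joint): angle of the trigger lever (rad): 0 = let go (a spring brings it back), 0.46 = squeezed to its stop. Squeezing moves the trigger 16 mm towards the fixed handle (board -x). A free stroke takes 2 to 8 N at the trigger. Once the jaw bears on the seated jar the lever stops short of 0.46 (anywhere from 0.02 up), and the jar then gets about 0.9 N per newton on the trigger
- jaw: moving jaw: red plate with black rubber face, 52 mm wide in y, 44 mm high; origin on its front face, at the clamp's axis and at the board's top. Glass jars stand up to 45 N from it
- trigger: grey round finger bar at the top of the trigger lever, 18 mm thick in x, 42 long in y, on the jaw side of the handle. Body origin: the lever's pivot, board (-79, -25, 94) mm; the finger bar's centre is at board (-71, -25, 129) mm let go and (-87, -25, 129) squeezed. Over handle and trigger: 53 mm let go, 37 mm squeezed. Only the trigger moves, the handle is rigid
- blue_jar_mid (a point): centre of the spice jar with the BLUE label and a blue mark on top of its dark cap, half-way up: a glass cylinder 41 mm across, 105 mm high, about 0.11 kg; it stands on the board, between the jaws or at the side
- cream_jar_mid (a point): centre of the other spice jar, with a cream and black label and a black cap (no blue on it); same size; it stands in whichever of the two places the blue jar does not
- third_jar_mid (a point): centre of a third spice jar, with a dark green label, at the back of the worktop; a bystander of the same size
- soda_bottle_mid (a point): half-way up a clear plastic bottle, 69 mm across, 222 mm high, behind the board; a bystander
There are look-alikes about, which are no part of the job. What is shaped like the part that bears blue_jar_mid but red or yellow is not meant.

How it is judged:
At the end, for the whole second after the job is handed in: The fingers still push the trigger (over 3 N) and the jaw presses the blue jar with 8 to 45 N; the jar stands upright within 6 mm of the seat in the V, untouched by the fingers; the cream-labelled jar stands upright and still, over 50 mm from the seat (contact force between jaw and blue_jar between 8 and 45 N and contact force between trigger and the fingers above 3 N and horizontal distance between blue_jar_mid and seat below 0.006 m and z of blue_jar_mid in the frame of seat below 0.005 m and angle between blue_jar_mid's own z axis and vertical below 0.08 rad and horizontal distance between cream_jar_mid and seat above 0.05 m and angle between cream_jar_mid's own z axis and vertical below 0.1 rad and linear speed of cream_jar below 0.02 m/s and contact force between the fingers and blue_jar below 0.5 N and contact force between the fingers and cream_jar below 0.5 N); the arm keeps its last pose, push and grip.
It fails at once if the jaw presses a jar with more than 45 N (the glass cracks) (contact force between jaw and blue_jar above 45 N or contact force between jaw and cream_jar above 45 N).
It fails at once if the robot pushes the jaw or its toothed bar with more than 4 N (contact force between jaw and the arm above 4 N).
It fails at once if a jar or the bottle is knocked over (angle between any of blue_jar_mid, cream_jar_mid, third_jar_mid, soda_bottle_mid's own z axis and vertical above 0.8 rad).
It also fails if it takes over 72 s, if anything falls off the work surface, if the arm or the gripper's body presses on something with over 40 N, if the wrist force passes 120 N, or if a joint passes its speed limit or range.

ROBOT

A 6-joint arm with a two-finger parallel gripper is mounted at the origin on a cart in front of the work surface, level with it; the furniture and walls round the work are solid. World frame = base frame: x ahead of the robot, y to its left, z up, the work surface at z = 0. Lengths are in m, angles in rad, forces in N, time in s.
With the tool pointing down it reaches from about 0.325 to 0.9 m from the base axis. Payload 6.1 kg.
Tool frame: the origin (TCP) lies at the very end of the fingers, on their centre line; the grasp point (between the pads) lies ctrl.grip_depth behind it (ctrl.grip_depth is the distance from the TCP to the grasp point, in m); z points along the fingers, y is the line along which they close (so a half turn about z gives the same grasp; the last joint's range is limited). The gripper opens to 87 mm and grips with 3 to 60 N. Pads are 19 mm wide; open, the fingers measure 117 mm over their backs; the gripper's body (75 mm by 190 mm) begins 51 mm behind the grasp point.
Start: joints at [-1.229, 0.22, 1.526, -0, 1.395, -0.126], TCP at [0.282, -0.558, 0.223] pointing down, gripper open.
Joint ranges: [-2.98, 2.98], [-0.91, 2.08], [0.09, 2.57], [-1.24, 4.39], [0.2, 2.65], [-2.68, 2.68]. Speed limits (rad/s): [2.57, 2.57, 3.01, 3.14, 3.14, 3.14].

INTERFACE

Orientations are given as a unit quaternion [x, y, z, w].
In Python, from plant import ctrl gives the robot as it stands.
- The arm moves only by the shell command python3 -m creep 'ROWS'. ROWS is a JSON object of lists of equal length, an entry for each row: "rotation": the turn, a rotation vector about the tool's x, y, z as a fraction of full scale, a list of three; "translation": the shift along the tool's x, y, z as a fraction of full scale, a list of three; "claw": the finger opening in mm, from 0 to 87. In form: {"rotation": [[ax, ay, az], ...], "translation": [[tx, ty, tz], ...], "claw": [claw, ...]}. A call has 1 to 12 rows; each row shifts and turns the commanded pose from where the row before left it, along the tool's axes as they then stand; what a row does not reach is not made up. Full scale, the value 1, is 0.02 m for a shift and 4 degrees for a turn. A row lasts 1/12 s, in which the tool goes at most 41.7 mm and 7.16 degrees, less where a joint would pass 70% of its speed; a pose out of reach is approached as far as the arm can. A call with a number of a shift or a turn outside -1 to 1 is refused whole. A call with a gripper value outside its range is refused whole. The fingers move at their own pace and stop on an object; the grip force is fixed at half the most. Time passes only in rows, so rows that do not move let the fingers close. It gives the time, the measured TCP pose, the force, the opening and the grip force at its end, in the units of the state.
- ctrl.read_state(): the state, without advancing time (a new reading comes with each control period).
- ctrl.camera(name): name is "side" or "top"; returns a dict with "color" (420x560x3 uint8, red, green, blue), "camera_matrix" (3x3 intrinsics, pixels), "eye" and "orientation" of the camera in the world. Camera axes: x right, y up, looking along -z (the intrinsics and any distortion apply to the point x, -y, -z); pixel columns grow to the right and rows downward; lengths in m; the calibration is good to about 2 mm. A picture is of the moment at which its call begins. There is no depth.
- ctrl.sign_off(): hands the job in; it is judged then, once.
The state is a dict: "clock": time; "joint_pos": joint angles; "joint_vel": joint speeds; "effort": joint torques, N m; "ee_pos": TCP position; "tcp_rot": TCP orientation; "ft_force": force on the tool from outside, world axes, zero at the start; "moment": the same for the moment, N m; "grip_width": finger opening in m; "grip_force": force on a finger pad.
Only numpy, scipy, OpenCV 4.12 (cv2) and the standard library are available. Lean on these libraries where they do the work, as an engineer would, in place of code of your own. Each camera call takes 0.05 s, during which the arm holds its last target. There are 200 camera calls.

## Working session

There is one attempt and no reset: what is moved stays moved. The work goes in short steps, Python scripts to look and compute and a shell command to move; the robot and the scene stay as the last step left them, time stands still between calls to the robot, and variables do not carry over. Pictures are saved under pics/ and viewed, at most 10 in all, crops included, and the job is handed in when it is done.

```bash
ls; mkdir -p pics
python3 - <<'E'
from plant import ctrl
import cv2
s=ctrl.read_state(); print(s, ctrl.grip_depth)
for n in("side","top"):
    c=ctrl.camera(n); cv2.imwrite(f"pics/{n}0.png",cv2.cvtColor(c["color"],cv2.COLOR_RGB2BGR)); print(n,c["camera_matrix"],c["eye"],c["orientation"],c.keys())
E
```

```text
pics
{'clock': 0.0, 'joint_pos': array([-1.22909941e+00,  2.21192352e-01,  1.52759308e+00, -2.05031714e-05,
        1.39469636e+00, -1.26096067e-01]), 'joint_vel': array([ 6.22379281e-04, -4.99304345e-04, -2.27723231e-03,  1.47482764e-04,
       -8.09954665e-04, -7.09075337e-05]), 'effort': array([ 9.61915175e-04, -4.94599843e+01, -3.87378395e+01,  6.98495773e-02,
        5.68537298e-02, -1.44295391e-04]), 'ee_pos': array([ 0.28161019, -0.55727865,  0.22146772]), 'tcp_rot': array([ 9.72769841e-01,  2.31771318e-01, -1.11661052e-04, -9.38004397e-04]), 'ft_force': array([ 0.48238691,  0.02085194, -0.48529514]), 'moment': array([ 0.00697614,  0.03877635, -0.00463149]), 'grip_force': 0.0, 'grip_width': 0.08704510034647164} 0.0187
side [[414.45477966   0.         281.33363701]
 [  0.         414.45477966 208.66356489]
 [  0.           0.           1.        ]] [0.39081868 0.38736271 0.81244822] [-0.0506249   0.31163664  0.93726013 -0.14786203] dict_keys(['color', 'camera_matrix', 'eye', 'orientation'])
top [[444.72919024   0.         277.00728707]
 [  0.         444.72919024 208.87711068]
 [  0.           0.           1.        ]] [ 0.46532493 -0.12537102  1.2855147 ] [-0.02060053  0.03127134  0.70975029 -0.70345735] dict_keys(['color', 'camera_matrix', 'eye', 'orientation'])
```

View pics/side0.png

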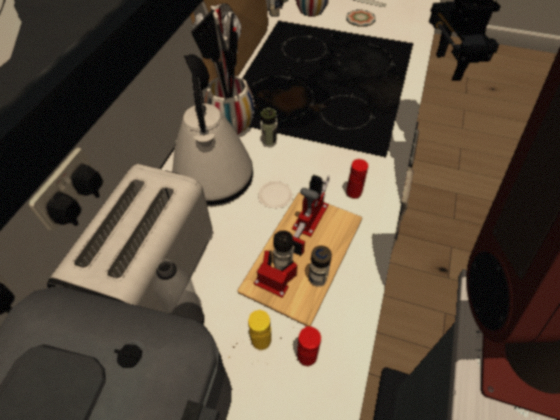

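View pics/top0.png

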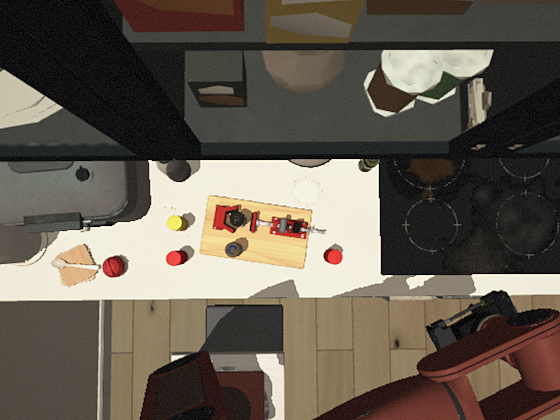

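The side view shows two jars on the board, one in the clamp near (283,248) and one at the side near (320,265). In the top view they are at (236,217) and (234,249). The red and yellow cylinders are look-alikes. I'll enlarge both views to tell the labels apart and to get the board corners.

Run:
```python
import cv2
a=cv2.imread("pics/side0.png")[160:330,225:375]; b=cv2.imread("pics/top0.png")[170:280,190:340]
cv2.imwrite("pics/side0c.png",cv2.resize(a,None,fx=3.5,fy=3.5,interpolation=cv2.INTER_CUBIC))
cv2.imwrite("pics/top0c.png",cv2.resize(b,None,fx=5,fy=5,interpolation=cv2.INTER_CUBIC))
```

```text
(no output)
```

View pics/side0c.png

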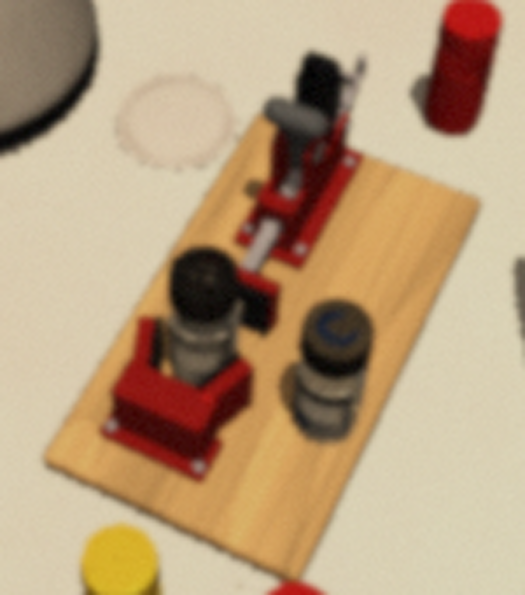

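View pics/top0c.png

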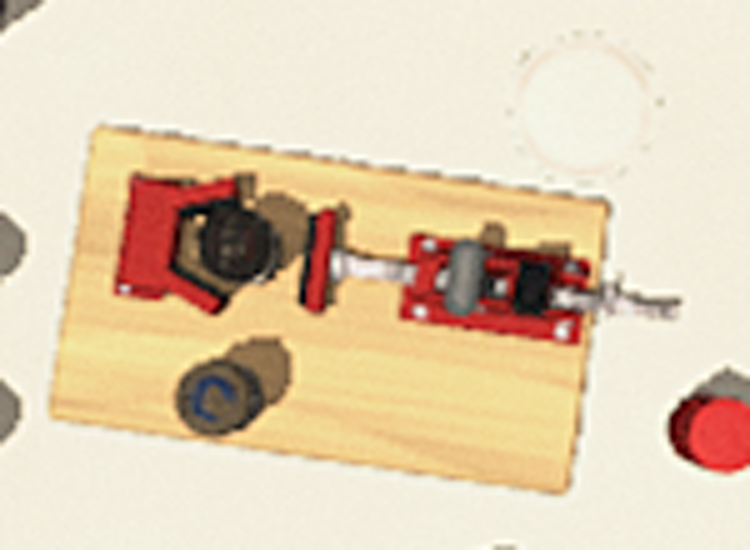

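The side jar carries the blue C-shaped mark on its cap (crop side (338,325), crop top (215,398)), so it is the blue one. The jar in the V has a plain black cap (crop top (238,245)), so it is the cream one and has to come out. The red and yellow cylinders stand off the board and are not meant. Next I'll work out the positions.

```bash
cat > h.py <<'E'
import numpy as np, cv2
from scipy.spatial.transform import Rotation as R
K={"side":(414.45477966,281.33363701,208.66356489,[0.39081868,0.38736271,0.81244822],[-0.0506249,0.31163664,0.93726013,-0.14786203]),
"top":(444.72919024,277.00728707,208.87711068,[0.46532493,-0.12537102,1.2855147],[-0.02060053,0.03127134,0.70975029,-0.70345735])}
def px(cam,u,v,z):
    f,cx,cy,e,q=K[cam]; d=R.from_quat(q).apply([(u-cx)/f,-(v-cy)/f,-1]); e=np.array(e)
    return e+d*(z-e[2])/d[2]
def proj(cam,p):
    f,cx,cy,e,q=K[cam]; c=R.from_quat(q).inv().apply(np.array(p)-e); return cx-f*c[0]/c[2], cy+f*c[1]/c[2]
E
python3 - <<'E'
from h import *
np.set_printoptions(precision=4,suppress=True)
T=lambda u,v,z:px("top",190+u/5,170+v/5,z)
S=lambda u,v,z:px("side",225+u/3.5,160+v/3.5,z)
# corners: board frame (+x=V side, world +y)
bc=np.array([[150,-85],[-150,-85],[-150,85],[150,85]])/1000
def fit(P):
    P=np.array(P)[:,:2]; c=P.mean(0); B=bc
    H=(B.T@(P-c)); a=np.arctan2(H[0,1]-H[1,0],H[0,0]+H[1,1]); Rm=np.array([[np.cos(a),-np.sin(a)],[np.sin(a),np.cos(a)]])
    print("board",c,"yaw",a,"resid",np.abs(P-c-B@Rm.T).max()); return c,Rm
c1,R1=fit([T(97,127,.018),T(608,205,.018),T(565,493,.018),T(52,416,.018)])
c2,R2=fit([S(45,460,.018),S(262,115,.018),S(480,203,.018),S(297,578,.018)])
for n,a,b in [("cream cap",T(238,245,.123),S(205,280,.123)),("blue cap",T(216,398,.123),S(338,326,.123)),("trig",T(466,277,.138),S(296,116,.138)),("stain z0",T(585,105,0),S(178,120,0)),("stain z.2",T(585,105,.2),S(178,120,.2))]:
    print(n,a[:2],b[:2],"in board",(a[:2]-c1)@R1*1000,(b[:2]-c2)@R2*1000)
print("seat",c1+R1@[.065,-.025],c2+R2@[.065,-.025])
print("handle",c1+R1@[-.107,-.025],"trigger",c1+R1@[-.071,-.025])
print("bottle?",px("top",178,170,.222),px("side",165,268,.222))
print("third?",px("top",368,163,.105),px("side",268,115,.105))
for n,u in (("yel",(176,223)),("red",(176,258)),("red2",(334,256))): print(n,px("top",*u,.1)[:2])
E
```

```text
board [ 0.4932 -0.085 ] yaw 1.4119970573396095 resid 0.003530807759983434
board [ 0.4913 -0.0783] yaw 1.4095346071539256 resid 0.004463888728856447
cream cap [ 0.525  -0.0401] [ 0.5239 -0.0309] in board [ 49.3531 -24.3431] [ 52.0078 -24.6545]
blue cap [ 0.4455 -0.0284] [ 0.4453 -0.0249] in board [48.2891 56.0442] [45.3072 53.9505]
trig [ 0.5067 -0.1587] [ 0.5047 -0.1488] in board [-70.6523 -24.9996] [-67.3997 -24.5943]
stain z0 [ 0.6112 -0.233 ] [ 0.6077 -0.2289] in board [-127.5337 -139.9021] [-129.9923 -139.087 ]
stain z.2 [ 0.5885 -0.2163] [ 0.5543 -0.0772] in board [-114.5852 -114.8483] [ 11.1839 -62.0367]
seat [ 0.5282 -0.0247] [ 0.5264 -0.0182]
handle [ 0.501  -0.1946] trigger [ 0.5067 -0.159 ]
bottle? [0.6392 0.0955 0.222 ] [0.6701 0.1384 0.222 ]
third? [ 0.6737 -0.3896  0.105 ] [ 0.6814 -0.3906  0.105 ]
yel [0.517  0.1252]
red [0.4245 0.1245]
red2 [ 0.4256 -0.294 ]
```

The two views agree to within 7 mm, so I'm averaging them. That puts the board centre near (0.492, -0.082) with x axis at yaw 1.411, cream at (0.5245, -0.0355) and blue at (0.4454, -0.0267). The ring is a flat stain. First move: turn 36° so the fingers close along board x, then go over the cream jar.

```bash
python3 -m creep '{"rotation":[[0,0,1],[0,0,1],[0,0,1],[0,0,1],[0,0,1],[0,0,1],[0,0,1],[0,0,1],[0,0,1],[0,0,0]],"translation":[[0,0,0],[0,0,0],[0,0,0],[0,0,0],[0,0,0],[0,0,0],[0,0,0],[0,0,0],[0,0,0],[0,0,0]],"claw":[87,87,87,87,87,87,87,87,87,87]}'
python3 -m creep '{"rotation":[[0,0,0],[0,0,0],[0,0,0],[0,0,0],[0,0,0],[0,0,0],[0,0,0],[0,0,0],[0,0,0],[0,0,0],[0,0,0],[0,0,0]],"translation":[[0.3,-1,0],[0.3,-1,0],[0.3,-1,0],[0.3,-1,0],[0.3,-1,0],[0.3,-1,0],[0.3,-1,0],[0.3,-1,0],[0.3,-1,0],[0.3,-1,0],[0.3,-1,0],[0.3,-1,0]],"claw":[87,87,87,87,87,87,87,87,87,87,87,87]}'
cat >> h.py <<'E'
BC=np.array([.4922,-.0818]); YAW=1.411
RB=np.array([[np.cos(YAW),-np.sin(YAW)],[np.sin(YAW),np.cos(YAW)]])
def go(xy,z):
    "print units of 0.02 along tool axes to reach xy,z; tilt/yaw"
    from plant import ctrl
    s=ctrl.read_state(); r=R.from_quat(s["tcp_rot"]); d=np.array([*xy,z])-s["ee_pos"]
    M=r.as_matrix()
    print("t",round(float(s["clock"]),2),"pos",s["ee_pos"].round(4),"board",((s["ee_pos"][:2]-BC)@RB*1000).round(1),"yawx-YAW deg",round(float(np.degrees(np.arctan2(M[1,0],M[0,0])-YAW)),2),"zaxis",M[:,2].round(3),"F",s["ft_force"].round(1),"w",round(float(s["grip_width"])*1000,1),"units",(r.inv().apply(d)/.02).round(2))
E
python3 -c "
from h import *; go([.5245,-.0355],.221)"
```

```text
clock: 0.93
ee_pos: [0.2817, -0.5575, 0.2219]
tcp_rot: [0.997, -0.081, -0.0, -0.001]
ft_force: [-0.4, 0.8, -0.2]
grip_width: 0.0869
grip_force: 0.0
clock: 1.93
ee_pos: [0.3914, -0.3313, 0.2223]
tcp_rot: [0.997, -0.079, -0.0, -0.0]
ft_force: [0.8, -0.8, -0.2]
grip_width: 0.0871
grip_force: 0.0
t 1.93 pos [ 0.3914 -0.3313  0.2223] board [-262.4   59.8] yawx-YAW deg -89.9 zaxis [-0.  0. -1.] F [ 0.8 -0.8 -0.2] w 87.1 units [  4.24 -15.65   0.07]
```

```bash
python3 -m creep '{"rotation":[[0,0,0],[0,0,0],[0,0,0],[0,0,0],[0,0,0],[0,0,0],[0,0,0],[0,0,0]],"translation":[[0.27,-1,0],[0.27,-1,0],[0.27,-1,0],[0.27,-1,0],[0.27,-1,0],[0.27,-1,0],[0.27,-1,0],[0.27,-1,0]],"claw":[87,87,87,87,87,87,87,87]}' >/dev/null
python3 -m creep '{"rotation":[[0,0,0],[0,0,0],[0,0,0],[0,0,0],[0,0,0],[0,0,0],[0,0,0],[0,0,0],[0,0,0],[0,0,0]],"translation":[[0.26,-1,0],[0.26,-1,0],[0.26,-1,0],[0.26,-1,0],[0.26,-1,0],[0.26,-1,0],[0.26,-1,0],[0.26,-0.6,0],[0,0,0],[0,0,0]],"claw":[87,87,87,87,87,87,87,87,87,87]}' >/dev/null
python3 - <<'E'
from h import *; go([.5245,-.0355],.079)
from plant import ctrl
ims=[]
for n in("side","top"):
    c=ctrl.camera(n)["color"][:,:,::-1]
    u,v=proj(n,ctrl.read_state()["ee_pos"]); print(n,u,v)
    ims.append(cv2.resize(c[130:330,190:390],(400,400),interpolation=cv2.INTER_CUBIC))
cv2.imwrite("pics/a1.png",np.hstack(ims))
E
```

```text
t 3.43 pos [ 0.5247 -0.0379  0.2223] board [ 48.5 -25.1] yawx-YAW deg -89.9 zaxis [-0.001 -0.    -1.   ] F [-0.2 -0.5 -0.4] w 86.8 units [-0.03 -0.12  7.16]
side 284.61057623231153 206.57226890660633
top 233.9744968453386 217.11250522557015
```

View pics/a1.png

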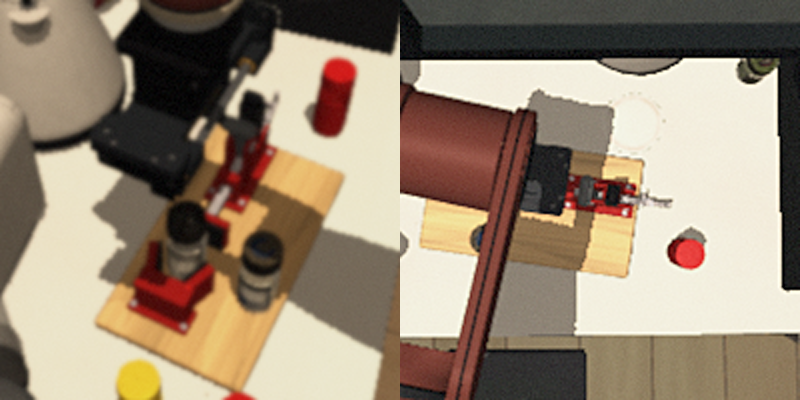

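Run:
```python
from h import *
from plant import ctrl
s=ctrl.read_state(); r=R.from_quat(s["tcp_rot"])
for p in [(0,-.05,0),(0,.05,0),(0,-.05,-.07),(0,.05,-.07),(.0375,-.095,-.07),(-.0375,-.095,-.07),(.0375,.095,-.07),(.095,-.0375,-.07)]:
    u,v=proj("side",s["ee_pos"]+r.apply(p)); print(p,(u-190)*2,(v-130)*2)
c=cv2.imread("pics/a1.png")[60:260,60:300]
cv2.imwrite("pics/a1c.png",cv2.resize(c,None,fx=3,fy=3,interpolation=cv2.INTER_CUBIC))
```

```text
(0, -0.05, 0) 163.0925583127895 194.1382010673458
(0, 0.05, 0) 213.82090975952337 114.45003845497962
(0, -0.05, -0.07) 161.12050182565588 144.40559973432346
(0, 0.05, -0.07) 215.99828145441597 62.15226413152959
(0.0375, -0.095, -0.07) 91.25526592739124 167.89993823345935
(-0.0375, -0.095, -0.07) 176.98535417509936 204.54726057765794
(0.0375, 0.095, -0.07) 200.20073576206744 15.623485755107936
(0.095, -0.0375, -0.07) 67.49894574200744 92.80869068156784
```

View pics/a1c.png

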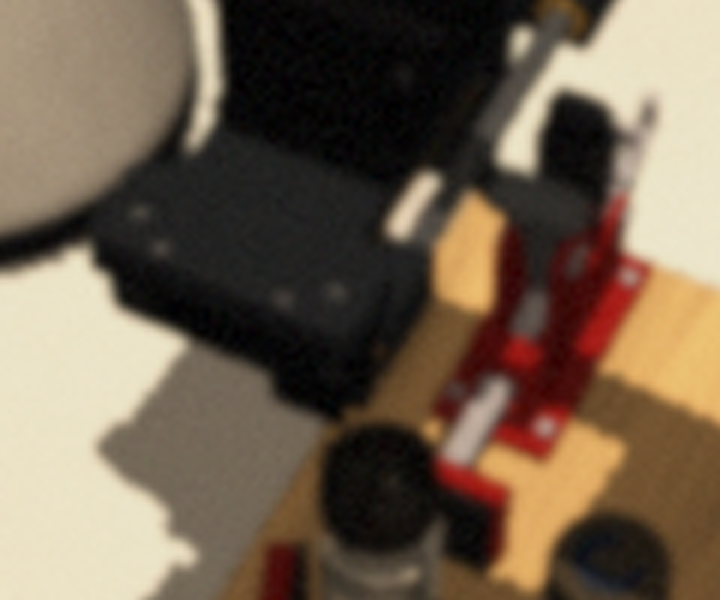

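Both views fit the model: the V-side fingertip projects where it is seen, and the cream cap lies below the TCP. Descend and grip the cream jar.

```bash
python3 -m creep '{"rotation":[[0,0,0],[0,0,0],[0,0,0],[0,0,0],[0,0,0],[0,0,0],[0,0,0],[0,0,0],[0,0,0],[0,0,0]],"translation":[[0,-0.1,0.8],[0,0,0.8],[0,0,0.8],[0,0,0.8],[0,0,0.8],[0,0,0.8],[0,0,0.8],[0,0,0.8],[0,0,0.7],[0,0,0]],"claw":[87,87,87,87,87,87,87,87,87,87]}'
python3 -m creep '{"rotation":[[0,0,0],[0,0,0],[0,0,0],[0,0,0],[0,0,0],[0,0,0],[0,0,0],[0,0,0],[0,0,0],[0,0,0]],"translation":[[0,0,0],[0,0,0],[0,0,0],[0,0,0],[0,0,0],[0,0,0],[0,0,0],[0,0,0],[0,0,0],[0,0,0]],"claw":[30,30,30,30,30,30,30,30,30,30]}'
python3 -c "
from h import *; go(BC+RB@[-.06,.052],.18)"
```

```text
clock: 4.37
ee_pos: [0.5224, -0.0367, 0.0774]
tcp_rot: [0.997, -0.081, -0.003, -0.0]
ft_force: [-0.9, 0.5, -0.7]
grip_width: 0.0871
grip_force: 0.0
clock: 5.2
ee_pos: [0.5252, -0.036, 0.0807]
tcp_rot: [0.997, -0.08, 0.0, 0.0]
ft_force: [-0.0, 0.3, 1.1]
grip_width: 0.0399
grip_force: 30.0
t 5.2 pos [ 0.5252 -0.036   0.0807] board [ 50.4 -25.3] yawx-YAW deg -90.03 zaxis [ 0. -0. -1.] F [-0.   0.3  1.1] w 39.9 units [-3.86  5.52 -4.97]
```

```bash
python3 -m creep '{"rotation":[[0,0,0],[0,0,0],[0,0,0],[0,0,0],[0,0,0],[0,0,0],[0,0,0]],"translation":[[0,0,-0.5],[0,0,-0.9],[0,0,-0.9],[0,0,-0.9],[0,0,-0.9],[0,0,-0.7],[0,0,0]],"claw":[30,30,30,30,30,30,30]}'
python3 -m creep '{"rotation":[[0,0,0],[0,0,0],[0,0,0],[0,0,0],[0,0,0],[0,0,0],[0,0,0],[0,0,0],[0,0,0],[0,0,0],[0,0,0],[0,0,0]],"translation":[[-0.4,0.55,0],[-0.4,0.55,0],[-0.4,0.55,0],[-0.4,0.55,0],[-0.4,0.55,0],[-0.4,0.55,0],[-0.4,0.55,0],[-0.4,0.55,0],[-0.4,0.55,0],[-0.3,0.55,0],[0,0,0],[0,0,0]],"claw":[30,30,30,30,30,30,30,30,30,30,30,30]}'
python3 -c "
from h import *; go(BC+RB@[-.06,.052],.081)"
```

```text
clock: 5.78
ee_pos: [0.5273, -0.0364, 0.1806]
tcp_rot: [0.997, -0.08, 0.003, 0.0]
ft_force: [0.8, -0.0, -0.9]
grip_width: 0.0401
grip_force: 30.0
clock: 6.78
ee_pos: [0.4296, -0.1328, 0.1761]
tcp_rot: [0.997, -0.081, -0.0, -0.0]
ft_force: [0.8, 1.0, -0.9]
grip_width: 0.0399
grip_force: 30.0
t 6.78 pos [ 0.4296 -0.1328  0.1761] board [-60.3  53.7] yawx-YAW deg -90.18 zaxis [-0.  0. -1.] F [ 0.8  1.  -0.9] w 39.9 units [ 0.09 -0.01  4.75]
```

```bash
python3 -m creep '{"rotation":[[0,0,0],[0,0,0],[0,0,0],[0,0,0],[0,0,0],[0,0,0],[0,0,0],[0,0,0],[0,0,0],[0,0,0],[0,0,0]],"translation":[[0,0,0.8],[0,0,0.8],[0,0,0.8],[0,0,0.8],[0,0,0.6],[0,0,0.4],[0,0,0.2],[0,0,0.15],[0,0,0.1],[0,0,0.05],[0,0,0]],"claw":[30,30,30,30,30,30,30,30,30,30,30]}'
```

```text
clock: 7.7
ee_pos: [0.4309, -0.1323, 0.0829]
tcp_rot: [0.997, -0.08, 0.0, 0.0]
ft_force: [-0.6, 0.3, -1.0]
grip_width: 0.0401
grip_force: 30.0
```

```bash
python3 -m creep '{"rotation":[[0,0,0],[0,0,0],[0,0,0]],"translation":[[0,0,0.08],[0,0,0.04],[0,0,0]],"claw":[30,30,30]}'
python3 -m creep '{"rotation":[[0,0,0],[0,0,0],[0,0,0],[0,0,0],[0,0,0],[0,0,0],[0,0,0],[0,0,0],[0,0,0],[0,0,0],[0,0,0],[0,0,0]],"translation":[[0,0,0],[0,0,0],[0,0,0],[0,0,0],[0,0,0],[0,0,0],[0,0,-0.5],[0,0,-1],[0,0,-1],[0,0,-1],[0,0,-1],[0,0,0]],"claw":[60,87,87,87,87,87,87,87,87,87,87,87]}'
python3 -c "
from h import *; go([.4454,-.0267],.18)"
```

```text
clock: 7.95
ee_pos: [0.4311, -0.1324, 0.0807]
tcp_rot: [0.997, -0.08, 0.001, 0.0]
ft_force: [1.2, 0.1, 1.0]
grip_width: 0.0402
grip_force: 30.0
clock: 8.95
ee_pos: [0.4332, -0.1334, 0.1754]
tcp_rot: [0.997, -0.08, 0.004, 0.001]
ft_force: [1.7, -0.1, 0.7]
grip_width: 0.0868
grip_force: 0.0
t 8.95 pos [ 0.4332 -0.1334  0.1754] board [-60.4  50.1] yawx-YAW deg -90.04 zaxis [ 0.007 -0.004 -1.   ] F [ 1.7 -0.1  0.7] w 86.8 units [-0.25 -5.36 -0.25]
```

```bash
python3 -m creep '{"rotation":[[0,0,-1],[0,0,-1],[0,0,-1],[0,0,-1],[0,0,-1],[0,0,-1],[0,0,-1],[0,0,-1],[0,0,-1],[0,0,-1],[0,0,-1],[0,0,-1]],"translation":[[0,0,0],[0,0,0],[0,0,0],[0,0,0],[0,0,0],[0,0,0],[0,0,0],[0,0,0],[0,0,0],[0,0,0],[0,0,0],[0,0,0]],"claw":[87,87,87,87,87,87,87,87,87,87,87,87]}' >/dev/null
python3 -m creep '{"rotation":[[0,0,-1],[0,0,-1],[0,0,-1],[0,0,-1],[0,0,-1],[0,0,-1],[0,0,-1],[0,0,-1],[0,0,-1],[0,0,-1],[0,0,-0.5],[0,0,0]],"translation":[[0,0,0],[0,0,0],[0,0,0],[0,0,0],[0,0,0],[0,0,0],[0,0,0],[0,0,0],[0,0,0],[0,0,0],[0,0,0],[0,0,0]],"claw":[87,87,87,87,87,87,87,87,87,87,87,87]}' >/dev/null
python3 - <<'E'
from h import *; go([.4454,-.0267],.18)
from plant import ctrl
ims=[]
for n in("side","top"):
    c=ctrl.camera(n)["color"][:,:,::-1]
    ims.append(cv2.resize(c[150:300,200:350],(400,400),interpolation=cv2.INTER_CUBIC))
cv2.imwrite("pics/a2.png",np.hstack(ims))
E
```

```text
t 10.95 pos [ 0.4304 -0.1321  0.17  ] board [-59.5  53.1] yawx-YAW deg 0.03 zaxis [-0.  0. -1.] F [-0.2 -0.1  0.1] w 87.0 units [ 5.32 -0.09 -0.5 ]
```

View pics/a2.png

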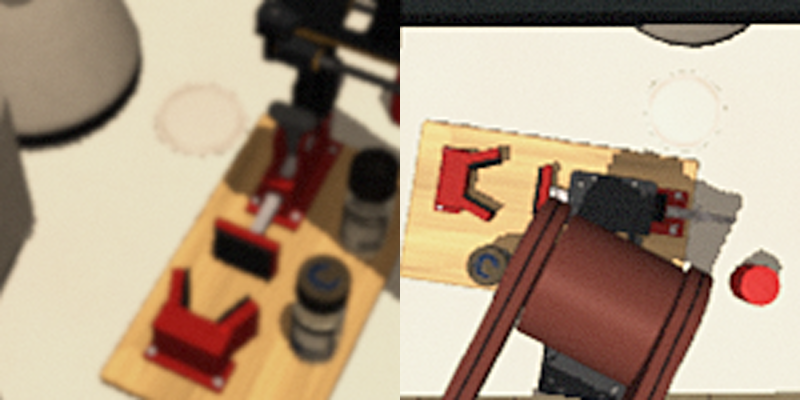

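The clamp is empty, the cream jar stands upright at crop (370,200), and the blue jar with its mark stands at crop (322,275). Now go to the blue jar and grip it across board y.

```bash
python3 -m creep '{"rotation":[[0,0,0],[0,0,0],[0,0,0],[0,0,0],[0,0,0],[0,0,0],[0,0,0],[0,0,0]],"translation":[[0.9,0,-0.2],[0.9,0,0],[0.9,0,0],[0.9,0,0],[0.9,0,0],[0.8,-0.1,0],[0,0,0],[0,0,0]],"claw":[87,87,87,87,87,87,87,87]}' >/dev/null
python3 -c "
from h import *; go([.4454,-.0267],.0807)"
python3 -m creep '{"rotation":[[0,0,0],[0,0,0],[0,0,0],[0,0,0],[0,0,0],[0,0,0],[0,0,0],[0,0,0]],"translation":[[0,0,0.7],[0,0,0.7],[0,0,0.7],[0,0,0.7],[0,0,0.7],[0,0,0.7],[0,0,0.3],[0,0,0]],"claw":[87,87,87,87,87,87,87,87]}' 
python3 -m creep '{"rotation":[[0,0,0],[0,0,0],[0,0,0],[0,0,0],[0,0,0],[0,0,0],[0,0,0],[0,0,0],[0,0,0]],"translation":[[0,0,0],[0,0,0],[0,0,0],[0,0,0],[0,0,0],[0,0,0],[0,0,0],[0,0,0],[0,0,0]],"claw":[30,30,30,30,30,30,30,30,30]}'
python3 -c "
from h import *; go(BC+RB@[.053,-.025],.175)"
```

```text
t 11.72 pos [ 0.4455 -0.0268  0.1741] board [46.9 54.9] yawx-YAW deg 0.03 zaxis [-0. -0. -1.] F [-0.5 -0.2 -0.5] w 87.1 units [ 0.01 -0.01  4.67]
clock: 12.38
ee_pos: [0.4442, -0.0277, 0.0826]
tcp_rot: [0.762, 0.648, -0.001, -0.001]
ft_force: [0.1, -0.4, -0.5]
grip_width: 0.087
grip_force: 0.0
clock: 13.13
ee_pos: [0.4456, -0.0272, 0.0842]
tcp_rot: [0.762, 0.648, 0.0, 0.0]
ft_force: [0.4, -0.1, 0.8]
grip_width: 0.0403
grip_force: 30.0
t 13.13 pos [ 0.4456 -0.0272  0.0842] board [46.5 54.7] yawx-YAW deg -0.04 zaxis [ 0. -0. -1.] F [ 0.4 -0.1  0.8] w 40.3 units [ 0.33  3.99 -4.54]
```

```bash
python3 -m creep '{"rotation":[[0,0,0],[0,0,0],[0,0,0],[0,0,0],[0,0,0],[0,0,0],[0,0,0]],"translation":[[0,0,-0.5],[0,0,-0.9],[0,0,-0.9],[0,0,-0.9],[0,0,-0.9],[0,0,-0.5],[0,0,0]],"claw":[30,30,30,30,30,30,30]}' >/dev/null
python3 -m creep '{"rotation":[[0,0,0],[0,0,0],[0,0,0],[0,0,0],[0,0,0],[0,0,0],[0,0,0],[0,0,0],[0,0,0],[0,0,0]],"translation":[[0.05,0.5,0],[0.05,0.5,0],[0.05,0.5,0],[0.05,0.5,0],[0.05,0.5,0],[0.05,0.5,0],[0,0.5,0],[0,0.5,0],[0,0,0],[0,0,0]],"claw":[30,30,30,30,30,30,30,30,30,30]}' >/dev/null
python3 - <<'E'
from h import *; go(BC+RB@[.053,-.025],.084)
from plant import ctrl
p=ctrl.read_state()["ee_pos"]
im=ctrl.camera("side")["color"][:,:,::-1]
base=p-[0,0,.0842-.018]
print("pred base centre",proj("side",base)); 
a,b=RB[:,0],RB[:,1]
for n,q in (("V tips y0",BC+RB@[.04,-.05]),("seat",BC+RB@[.065,-.025])): print(n,proj("side",[*q,.068]))
cv2.imwrite("pics/a3.png",cv2.resize(im[170:310,220:370],(750,700)[:2],interpolation=cv2.INTER_CUBIC)[:600])
E
```

```text
t 14.55 pos [ 0.5254 -0.0341  0.1755] board [ 52.4 -25.1] yawx-YAW deg -0.04 zaxis [-0.001  0.    -1.   ] F [ 0.4  0.6 -0.6] w 40.0 units [ 0.03 -0.    4.58]
pred base centre (np.float64(283.3722466347642), np.float64(242.22156953433682))
V tips y0 (np.float64(275.5097116885738), np.float64(243.71038042166487))
seat (np.float64(280.63290320903735), np.float64(257.60017757231657))
```

View pics/a3.png

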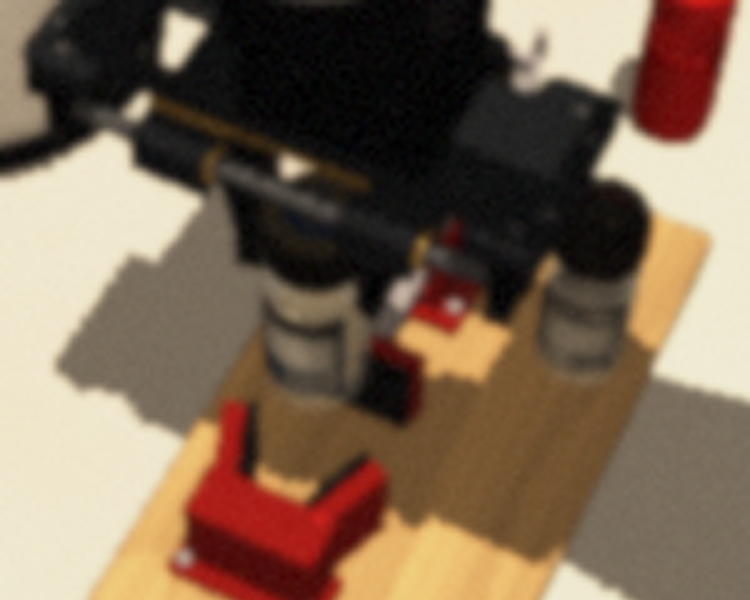

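Run:
```python
from h import *
P=lambda u,v,z:((px("side",220+u/5,170+v/5,z)[:2]-BC)@RB*1000).round(1)
print("Vtips",P(236,403,.068),P(374,460,.068)); print("V back corners top",P(190,520,.068),P(325,560,.068))
print("jar base",P(311,362,.1093)); print("jaw top ends",P(420,360,.068))
```

```text
Vtips [ 62.8 -57.6] [61.   5.5]
V back corners top [119.3 -48.2] [110.4   8.1]
jar base [ 53.8 -27.1]
jaw top ends [8.8 1.7]
```

```bash
python3 -m creep '{"rotation":[[0,0,0],[0,0,0],[0,0,0],[0,0,0],[0,0,0],[0,0,0],[0,0,0],[0,0,0],[0,0,0],[0,0,0],[0,0,0],[0,0,0]],"translation":[[0.1,0,0.5],[0,0,0.8],[0,0,0.8],[0,0,0.8],[0,0,0.6],[0,0,0.4],[0,0,0.2],[0,0,0.15],[0,0,0.1],[0,0,0.1],[0,0,0],[0,0,0]],"claw":[30,30,30,30,30,30,30,30,30,30,30,30]}'
python3 -c "
from h import *; go(BC+RB@[.055,-.025],.0842)"
```

```text
clock: 15.6
ee_pos: [0.5261, -0.0321, 0.0876]
tcp_rot: [0.762, 0.648, 0.0, 0.0]
ft_force: [0.5, 0.4, -1.2]
grip_width: 0.0402
grip_force: 30.0
t 15.6 pos [ 0.5261 -0.0321  0.0876] board [ 54.4 -25.6] yawx-YAW deg -0.04 zaxis [ 0.001 -0.    -1.   ] F [ 0.5  0.4 -1.2] w 40.2 units [ 0.03 -0.03  0.17]
```

```bash
python3 -m creep '{"rotation":[[0,0,0],[0,0,0],[0,0,0],[0,0,0]],"translation":[[0,0,0.1],[0,0,0.05],[0,0,0.03],[0,0,0]],"claw":[30,30,30,30]}'
```

```text
clock: 15.93
ee_pos: [0.5261, -0.0322, 0.0842]
tcp_rot: [0.762, 0.648, 0.0, 0.0]
ft_force: [-0.8, 0.4, 3.7]
grip_width: 0.0402
grip_force: 30.0
```

```bash
python3 -m creep '{"rotation":[[0,0,0],[0,0,0],[0,0,0],[0,0,0],[0,0,0],[0,0,0],[0,0,0],[0,0,0],[0,0,0],[0,0,0],[0,0,0],[0,0,0]],"translation":[[0,0,0],[0,0,0],[0,0,0],[0,0,0],[0,0,0],[0,0,-0.4],[0,0,-1],[0,0,-1],[0,0,-1],[0,0,-1],[0,0,-1],[0,0,0]],"claw":[60,87,87,87,87,87,87,87,87,87,87,87]}' >/dev/null
python3 -m creep '{"rotation":[[0,0,1],[0,0,1],[0,0,1],[0,0,1],[0,0,1],[0,0,1],[0,0,1],[0,0,1],[0,0,1],[0,0,1],[0,0,1],[0,0,1]],"translation":[[0,0,0],[0,0,0],[0,0,0],[0,0,0],[0,0,0],[0,0,0],[0,0,0],[0,0,0],[0,0,0],[0,0,0],[0,0,0],[0,0,0]],"claw":[87,87,87,87,87,87,87,87,87,87,87,87]}' >/dev/null
python3 -m creep '{"rotation":[[0,0,1],[0,0,1],[0,0,1],[0,0,1],[0,0,1],[0,0,1],[0,0,1],[0,0,1],[0,0,1],[0,0,1],[0,0,0.5],[0,0,0]],"translation":[[0,0,0],[0,0,0],[0,0,0],[0,0,0],[0,0,0],[0,0,0],[0,0,0],[0,0,0],[0,0,0],[0,0,0],[0,0,0],[0,0,0]],"claw":[87,87,87,87,87,87,87,87,87,87,87,87]}' >/dev/null
python3 -c "
from h import *; go(BC+RB@[-.092,-.025],.19)"
```

```text
t 18.93 pos [ 0.5255 -0.032   0.1911] board [ 54.4 -24.9] yawx-YAW deg -90.11 zaxis [-0.001  0.    -1.   ] F [-0.1 -0.5  0.2] w 86.8 units [0.02 7.32 0.05]
```

```bash
python3 -m creep '{"rotation":[[0,0,0],[0,0,0],[0,0,0],[0,0,0],[0,0,0],[0,0,0],[0,0,0],[0,0,0],[0,0,0],[0,0,0],[0,0,0],[0,0,0]],"translation":[[0,0.8,0],[0,0.8,0],[0,0.8,0],[0,0.8,0],[0,0.8,0],[0,0.8,0],[0,0.8,0],[0,0.8,0],[0,0.8,0],[0,0.1,0],[0,0,0],[0,0,0]],"claw":[87,87,87,87,87,87,87,87,87,87,87,87]}' >/dev/null
python3 - <<'E'
from h import *; go(BC+RB@[-.092,-.025],.113)
from plant import ctrl
a=ctrl.camera("side")["color"][:,:,::-1][150:300,210:360]
b=ctrl.camera("top")["color"][:,:,::-1][180:280,190:290]
cv2.imwrite("pics/a4.png",np.hstack([cv2.resize(a,(450,450),interpolation=cv2.INTER_CUBIC),cv2.resize(b,(350,450)if 0 else (350,350),interpolation=cv2.INTER_CUBIC) if 0 else cv2.copyMakeBorder(cv2.resize(b,(350,350),interpolation=cv2.INTER_CUBIC),0,100,0,0,cv2.BORDER_CONSTANT)]))
E
```

```text
t 19.93 pos [ 0.5023 -0.1758  0.1913] board [-91.2 -25. ] yawx-YAW deg -90.03 zaxis [-0.     0.001 -1.   ] F [ 0.   0.6 -0.4] w 86.3 units [0.   0.04 3.91]
```

View pics/a4.png

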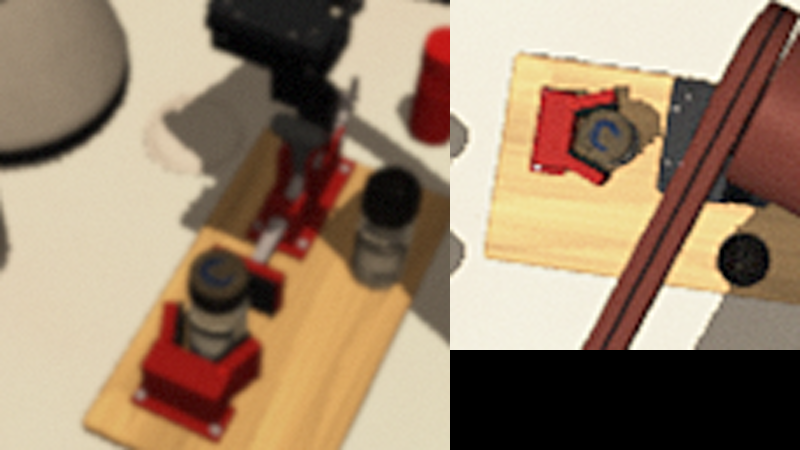

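The blue jar stands upright in the V mouth at (218,285) in the side crop and centred at (608,133) in the top crop. The cream jar is upright at (385,220). Before descending I'll check the height of the bar tail behind the handle.

```bash
python3 - <<'E'
from h import *
for z in (.03,.04,.05,.06,.08,.1): print(z,((px("side",326.4,182.9,z)[:2]-BC)@RB*1000).round(0),((px("top",190+670/5,170+302/5,z)[:2]-BC)@RB*1000).round(0))
E
python3 -m creep '{"rotation":[[0,0,0],[0,0,0],[0,0,0],[0,0,0]],"translation":[[0,0,0.6],[0,0,0.6],[0,0,0],[0,0,0]],"claw":[87,87,87,87]}'
```

```text
0.03 [-194.  -31.] [-192.  -34.]
0.04 [-186.  -29.] [-191.  -34.]
0.05 [-178.  -26.] [-190.  -33.]
0.06 [-170.  -23.] [-189.  -33.]
0.08 [-153.  -18.] [-186.  -32.]
0.1 [-137.  -13.] [-184.  -31.]
clock: 20.37
ee_pos: [0.5014, -0.1753, 0.1656]
tcp_rot: [0.997, -0.08, -0.002, -0.001]
ft_force: [-0.1, 0.4, -0.1]
grip_width: 0.0869
grip_force: 0.0
```

The tail is at z ≈ 0.05, well below the fingers. Descend and close gradually.

```bash
python3 -m creep '{"rotation":[[0,0,0],[0,0,0],[0,0,0],[0,0,0],[0,0,0],[0,0,0],[0,0,0]],"translation":[[0,0,0.6],[0,0,0.6],[0,0,0.6],[0,0,0.5],[0,0,0.2],[0,0,0.1],[0,0,0]],"claw":[87,87,87,87,87,87,87]}'
python3 -m creep '{"rotation":[[0,0,0],[0,0,0],[0,0,0],[0,0,0]],"translation":[[0,0,0],[0,0,0],[0,0,0],[0,0,0]],"claw":[60,60,60,60]}'
python3 -m creep '{"rotation":[[0,0,0],[0,0,0],[0,0,0],[0,0,0]],"translation":[[0,0,0],[0,0,0],[0,0,0],[0,0,0]],"claw":[50,50,50,50]}'
python3 -m creep '{"rotation":[[0,0,0],[0,0,0],[0,0,0],[0,0,0]],"translation":[[0,0,0],[0,0,0],[0,0,0],[0,0,0]],"claw":[44,44,44,44]}'
python3 -c "
from h import *; go(BC+RB@[-.092,-.025],.113)"
```

```text
clock: 20.95
ee_pos: [0.5021, -0.1761, 0.1148]
tcp_rot: [0.997, -0.08, -0.001, -0.0]
ft_force: [-0.8, -0.2, -0.3]
grip_width: 0.087
grip_force: 0.0
clock: 21.28
ee_pos: [0.5028, -0.1764, 0.1161]
tcp_rot: [0.997, -0.08, 0.001, 0.0]
ft_force: [-0.8, -0.6, -0.1]
grip_width: 0.0681
grip_force: 0.0
clock: 21.62
ee_pos: [0.5029, -0.1755, 0.116]
tcp_rot: [0.997, -0.08, 0.0, -0.001]
ft_force: [1.1, 4.6, 2.6]
grip_width: 0.0512
grip_force: 2.2
clock: 21.95
ee_pos: [0.5025, -0.1777, 0.1159]
tcp_rot: [0.997, -0.08, 0.0, 0.001]
ft_force: [-1.2, -5.3, 2.6]
grip_width: 0.0447
grip_force: 11.5
t 21.95 pos [ 0.5025 -0.1777  0.1159] board [-93.1 -25.4] yawx-YAW deg -90.05 zaxis [ 0.    -0.003 -1.   ] F [-1.2 -5.3  2.6] w 44.7 units [-0.02 -0.05  0.14]
```

```bash
python3 -m creep '{"rotation":[[0,0,0],[0,0,0],[0,0,0],[0,0,0]],"translation":[[0,0.1,0],[0,0.1,0],[0,0,0],[0,0,0]],"claw":[42,40,38,38]}'
python3 -m creep '{"rotation":[[0,0,0],[0,0,0],[0,0,0],[0,0,0]],"translation":[[0,0,0],[0,0,0],[0,0,0],[0,0,0]],"claw":[34,34,34,34]}'
python3 -c "
from h import *; go(BC+RB@[-.0965,-.025],.113)"
```

```text
clock: 22.28
ee_pos: [0.502, -0.1805, 0.1158]
tcp_rot: [0.997, -0.08, 0.0, 0.0]
ft_force: [-1.2, -2.1, 4.8]
grip_width: 0.039
grip_force: 8.8
clock: 22.62
ee_pos: [0.5018, -0.1819, 0.1158]
tcp_rot: [0.997, -0.08, 0.0, 0.001]
ft_force: [-0.6, -6.8, 3.3]
grip_width: 0.0359
grip_force: 30.0
t 22.62 pos [ 0.5018 -0.1819  0.1158] board [-97.3 -25.4] yawx-YAW deg -90.05 zaxis [ 0.    -0.003 -1.   ] F [-0.6 -6.8  3.3] w 35.9 units [-0.02 -0.04  0.14]
```

Stroke one reached the stop with balanced grip (30 N). Now stroke two.

```bash
python3 -m creep '{"rotation":[[0,0,0],[0,0,0],[0,0,0],[0,0,0],[0,0,0],[0,0,0],[0,0,0],[0,0,0]],"translation":[[0,0,0],[0,0,0],[0,0,0],[0,0,0],[0,0,0],[0,0,0],[0,0,0],[0,0,0]],"claw":[74,74,74,74,74,74,74,74]}'
python3 - <<'E'
from h import *
from plant import ctrl
g=ctrl.camera("side")["color"][:,:,::-1]; cv2.imwrite("pics/s1.png",g)
E
python3 -m creep '{"rotation":[[0,0,0],[0,0,0],[0,0,0],[0,0,0],[0,0,0]],"translation":[[0,0,0],[0,0,0],[0,0,0],[0,0,0],[0,0,0]],"claw":[60,50,50,50,50]}'
python3 -m creep '{"rotation":[[0,0,0],[0,0,0],[0,0,0],[0,0,0]],"translation":[[0,0,0],[0,0,0],[0,0,0],[0,0,0]],"claw":[42,38,38,38]}'
python3 -m creep '{"rotation":[[0,0,0],[0,0,0],[0,0,0]],"translation":[[0,0,0],[0,0,0],[0,0,0]],"claw":[34,34,34]}'
```

```text
clock: 23.28
ee_pos: [0.5018, -0.1801, 0.1155]
tcp_rot: [0.997, -0.08, -0.0, -0.0]
ft_force: [-0.1, -0.4, -0.0]
grip_width: 0.0729
grip_force: 0.0
clock: 23.75
ee_pos: [0.5023, -0.1786, 0.1161]
tcp_rot: [0.997, -0.08, 0.0, -0.001]
ft_force: [0.9, 8.1, 5.7]
grip_width: 0.0528
grip_force: 4.0
clock: 24.08
ee_pos: [0.5022, -0.1803, 0.1162]
tcp_rot: [0.997, -0.08, 0.0, 0.0]
ft_force: [-1.8, -0.1, 4.8]
grip_width: 0.0395
grip_force: 8.3
clock: 24.33
ee_pos: [0.5019, -0.1819, 0.1162]
tcp_rot: [0.997, -0.08, 0.0, 0.001]
ft_force: [-3.1, -4.6, 5.5]
grip_width: 0.0362
grip_force: 30.0
```

```bash
python3 -m creep '{"rotation":[[0,0,0],[0,0,0],[0,0,0],[0,0,0],[0,0,0],[0,0,0],[0,0,0],[0,0,0]],"translation":[[0,0,0],[0,0,0],[0,0,0],[0,0,0],[0,0,0],[0,0,0],[0,0,0],[0,0,0]],"claw":[74,74,74,74,74,74,74,74]}' >/dev/null
python3 -m creep '{"rotation":[[0,0,0],[0,0,0],[0,0,0],[0,0,0],[0,0,0]],"translation":[[0,-0.1,0],[0,-0.1,0],[0,0,0],[0,0,0],[0,0,0]],"claw":[65,58,54,54,54]}'
python3 -m creep '{"rotation":[[0,0,0],[0,0,0],[0,0,0]],"translation":[[0,0,0],[0,0,0],[0,0,0]],"claw":[50,50,50]}'
python3 -m creep '{"rotation":[[0,0,0],[0,0,0],[0,0,0]],"translation":[[0,0,0],[0,0,0],[0,0,0]],"claw":[47,47,47]}'
python3 - <<'E'
from h import *
from plant import ctrl
cv2.imwrite("pics/s2.png",ctrl.camera("side")["color"][:,:,::-1])
E
```

```text
clock: 25.42
ee_pos: [0.5026, -0.1753, 0.1157]
tcp_rot: [0.997, -0.08, 0.0, -0.001]
ft_force: [-0.4, 5.1, 3.4]
grip_width: 0.056
grip_force: 2.2
clock: 25.67
ee_pos: [0.5027, -0.1757, 0.1158]
tcp_rot: [0.997, -0.08, 0.0, -0.0]
ft_force: [-0.5, 4.5, 2.3]
grip_width: 0.0505
grip_force: 2.1
clock: 25.92
ee_pos: [0.5027, -0.1763, 0.1158]
tcp_rot: [0.997, -0.08, 0.0, 0.0]
ft_force: [-0.3, 3.1, 3.5]
grip_width: 0.0474
grip_force: 6.8
```

```bash
python3 -m creep '{"rotation":[[0,0,0],[0,0,0],[0,0,0]],"translation":[[0,0,0],[0,0,0],[0,0,0]],"claw":[44,44,44]}'
python3 -m creep '{"rotation":[[0,0,0],[0,0,0],[0,0,0]],"translation":[[0,0.1,0],[0,0,0],[0,0,0]],"claw":[41,41,41]}'
python3 -m creep '{"rotation":[[0,0,0],[0,0,0],[0,0,0]],"translation":[[0,0.1,0],[0,0,0],[0,0,0]],"claw":[38,38,38]}'
python3 -m creep '{"rotation":[[0,0,0],[0,0,0],[0,0,0]],"translation":[[0,0,0],[0,0,0],[0,0,0]],"claw":[35,35,35]}'
```

```text
clock: 26.22
ee_pos: [0.5025, -0.1777, 0.1158]
tcp_rot: [0.997, -0.08, 0.0, 0.001]
ft_force: [-0.3, -6.2, 2.9]
grip_width: 0.0449
grip_force: 12.7
clock: 26.47
ee_pos: [0.5022, -0.1792, 0.1158]
tcp_rot: [0.997, -0.08, 0.0, 0.001]
ft_force: [-1.5, -6.0, 2.6]
grip_width: 0.0414
grip_force: 12.7
clock: 26.72
ee_pos: [0.502, -0.1805, 0.1158]
tcp_rot: [0.997, -0.08, 0.0, 0.0]
ft_force: [-1.4, -3.8, 4.7]
grip_width: 0.0387
grip_force: 28.5
clock: 26.97
ee_pos: [0.502, -0.1806, 0.1158]
tcp_rot: [0.997, -0.08, 0.0, 0.0]
ft_force: [-0.7, -3.8, 5.3]
grip_width: 0.0384
grip_force: 30.0
```

The lever stalled at 38.4 mm rather than the 36 mm stop, with a 30 N grip, which suggests the jaw is bearing on the seated jar. I'll verify with a picture and measurements.

Run:
```python
from h import *
from plant import ctrl
a=ctrl.camera("side")["color"][:,:,::-1][150:300,210:360]
b=ctrl.camera("top")["color"][:,:,::-1][180:270,195:285]
cv2.imwrite("pics/a5.png",np.hstack([cv2.resize(a,(420,420),interpolation=cv2.INTER_CUBIC),cv2.copyMakeBorder(cv2.resize(b,(360,360),interpolation=cv2.INTER_CUBIC),0,60,0,0,cv2.BORDER_CONSTANT)]))
s=[0.065,-.025]
for n in("side","top"): print(n,proj(n,[*(BC+RB@s),.123]))
go(BC,.11)
```

```text
side (np.float64(280.51777129448436), np.float64(243.4048321757812))
top (np.float64(230.51917316477537), np.float64(218.226476349821))
t 27.07 pos [ 0.502  -0.1806  0.1158] board [-96.  -25.4] yawx-YAW deg -90.05 zaxis [ 0.    -0.001 -1.   ] F [-0.4 -4.2  4.1] w 38.5 units [-1.27 -4.8   0.29]
```

View pics/a5.png

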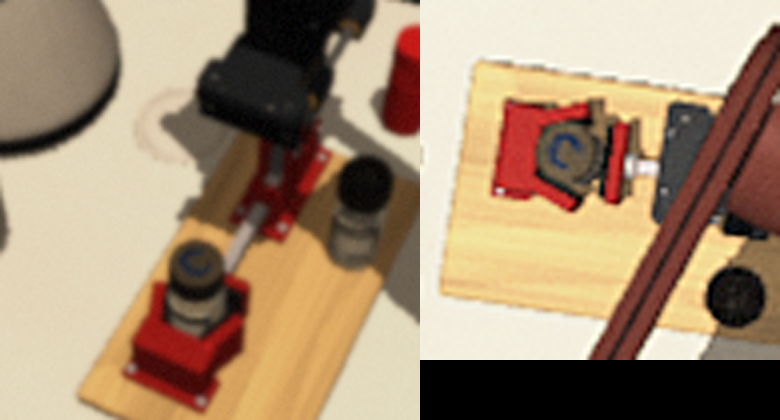

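The jar is seated: its cap is at side (280.4,243.9) against a predicted (280.5,243.4), and at top (231.8,218.0) against (230.5,218.2). The jaw bears on it, and the cream jar is upright. I'll hold briefly to confirm it is steady, then hand in.

```bash
python3 -m creep '{"rotation":[[0,0,0],[0,0,0],[0,0,0],[0,0,0],[0,0,0],[0,0,0]],"translation":[[0,0,0],[0,0,0],[0,0,0],[0,0,0],[0,0,0],[0,0,0]],"claw":[35,35,35,35,35,35]}' && python3 -c "
from plant import ctrl; print(ctrl.sign_off())"
```

```text
clock: 27.57
ee_pos: [0.502, -0.1806, 0.1158]
tcp_rot: [0.997, -0.08, 0.0, 0.0]
ft_force: [-1.3, -3.6, 5.1]
grip_width: 0.0383
grip_force: 30.0
the job is handed in; nothing more can be done
None
```

The blue jar is clamped upright in the V with the trigger still squeezed at a 30 N grip (about 25 N on the jar by estimate), the cream jar stands upright clear of the clamp, and the job was handed in at about 27.6 s; no verdict was returned.

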